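Click the bracelet T-bar onto its counter stand and face it square

TASK

Fit the T-shaped bracelet display bar onto the square stub of the sprung counter stand: push its socket down, the pillar giving way under it, until the stub's spring ball clicks into a hole in the socket and the socket rests fully home on the steel disc. Then, with the bar clicked on, turn it on the stand until the crossbar runs along the length of the wooden plinth, and let go. Do not force it or drive the pillar down onto its stop, and leave the box, the bowl and the vase where they are.

Things in the scene. Friction and masses are not known exactly. Their poses are not given: they have to be found in the camera images.
- tbar: Loose display T-bar, 0.28 kg, standing upright on its steel socket. Origin: centre of the socket's open mouth, its lowest face; z up the stem, y along the crossbar. Socket: block 35 x 35 x 44 mm with a square bore 19.2 mm wide, 36 mm deep, sharp-edged. Each of its 4 walls has a 10 x 10 mm window centred 10 mm above the mouth: it clicks on in any quarter turn.
- tbar_crossbar (a point): Centre of the T-bar's oak crossbar, 100 mm above the socket mouth; axes as the T-bar's. Crossbar 16 mm wide (x), 150 mm long (y), 24 mm tall; grip it here across its width. The steel stem below it is round, 12 mm thick, from 44 to 88 mm above the mouth.
- stand: The display stand, screwed to the counter: an oak plinth 90 mm (its x) by 170 mm (its y, the length), 22 mm high, origin under its centre. On its top centre a sprung steel pillar, 26 mm thick, carries a turning steel disc with the square stub; they sink together when pushed down and rise again when let go.
- stub_shoulder (a point): On the turning part of the stand: centre of the upper face of the steel disc (68 mm diameter, 8 mm thick), 76 mm above the counter when not pushed, where the socket's mouth must come to rest. x and y are square to the stub's faces and turn with it; z up. The steel stub rises from here, 18 x 18 mm and 26 mm tall.
- stub_top (a point): Centre of the stub's top end, 26 mm above the disc; axes as the disc's. The top 5 mm taper from 18 x 18 to 12 x 12 mm, a lead-in of 3 mm a side.
- pillar (a joint): How far the sprung pillar is pushed down, m: 0 = up. It starts to sink at 5.6 N and takes 0.35 N more per mm, so it also shows the push; hard stop at 0.044 (21 N). When the socket is pushed on, the pillar sinks some 10 to 35 mm before the ball gives way; it must not come within 2 mm of the stop.
- stub (a joint): Turn of disc and stub on the plinth, rad, counter-clockwise from above; at 0 and pi/2 the stub's faces are square to the plinth. Turns stiffly (0.06 N m), stays where left, stops at -1.0 and 2.6. It starts 20 to 45 degrees from square. The socket has a few degrees of play on the stub.
- ball (a joint): Travel of the spring ball into the stub, m: 0 = out (free or clicked into a window), about 0.001 or more = held in by a socket wall. 12 mm ball in the stub's +x face, 2.7 mm proud, 10 mm above the disc. It stops the socket with its mouth about 12 mm above the disc; 9 to 18 N forces it past and the socket snaps home.
- trinket_box: Bystander: dark wooden trinket box 74 x 94 x 45 mm, origin under its centre.
- bowl: Bystander: blue ceramic bowl, 100 mm wide, 35 mm high, origin under its centre.
- vase: Bystander: small terracotta vase, 76 mm wide, 88 mm high, origin under its centre.
Not all that is in view belongs to the job. There is more than one size of the tbar; the job needs the largest.

How it is judged:
By the outcome, as a careful person would: the job done as asked, in the order asked, and still so for the second after the job is handed in, with the robot touching nothing.
It also fails if it takes over 59 s, if anything falls off the work surface, if the arm or the gripper's body presses on something with over 40 N, if the wrist force passes 120 N, or if a joint passes its speed limit or range.

ROBOT

A 6-joint arm with a two-finger parallel gripper is mounted at the origin on the work surface. World frame = base frame: x ahead of the robot, y to its left, z up, the work surface at z = 0. Lengths are in m, angles in rad, forces in N, time in s.
With the tool pointing down it reaches from about 0.275 to 0.725 m from the base axis. Payload 15.9 kg.
Tool frame: the origin (TCP) lies on the centre line of the jaws, within the pads' length; the fingertips stand 14 mm ahead of it and the grasp point (between the pads) lies 5 mm behind it; x points along the fingers, y is the direction in which the jaws open and shut, and the axes are right-handed (so a half turn about x gives the same grasp; the last joint's range is limited). The gripper opens to 85 mm and grips with 20 to 120 N. Pads are 22 mm wide; open, the fingers measure 114 mm over their backs; the gripper's body (76 mm by 85 mm) begins 54 mm behind the grasp point. The pads swing forward as they close: fully open they stand 13 mm farther back than shut.
Start: joints at [-1.283, 0.213, -0.034, 1.323, 0, 1.571], TCP at [0.142, -0.479, 0.245] pointing down, gripper open.
Joint ranges: [-2.98, 2.98], [-0.74, 1.72], [-1.14, 1.35], [-2.1, 2.04], [-1.57, 1.44], [-3.14, 3.14]. Speed limits (rad/s): [1.89, 1.89, 2.39, 2.57, 3.14, 3.14].

INTERFACE

Orientations are given as a rotation vector (axis times angle).
In Python, from workcell import bot gives the robot as it stands.
- The arm moves only by the tool servo_tool, never from a script. Its argument "commands" is one flat list of numbers, 7 for each row, row after row: the turn, a rotation vector about the world's x, y, z in rad, then the shift along the world's x, y, z in mm, then the gripper command: -1 is fully open, 1 is shut, values between are in proportion. In form: [rx, ry, rz, x, y, z, jaw, rx, ry, rz, x, y, z, jaw, ...]. A call has 1 to 20 rows; each row shifts and turns the commanded pose from where the row before left it; what a row does not reach is not made up. A row lasts 1/10 s, in which the tool goes at most 50 mm and 8.59 degrees, less where a joint would pass 70% of its speed; a pose out of reach is approached as far as the arm can. A call is refused whole if a number of a shift passes 50 or a number of a turn 0.15, either way. A call with a gripper value outside its range is refused whole. The fingers move at their own pace and stop on an object; "force" is the grip in N (left out, the last holds). Time passes only in rows, so rows that do not move let the fingers close. It gives the time, the measured TCP pose, the force and the opening at its end, in the units of the state.
- bot.get_state(): the state, without advancing time (a new reading comes with each control period).
- bot.get_image(name): name is "scene" or "top" or "wrist"; returns a dict with "frame" (420x560x3 uint8, red, green, blue), "camera_matrix" (3x3 intrinsics, pixels), "dist_coeffs" ([k1, k2, p1, p2, k3] as OpenCV has them; the pictures are not rectified), "rvec" (rotation vector, rad) and "tvec" (3), from world to camera coordinates, as OpenCV has them; the wrist camera has in their place "T_tool_cam" (4x4, takes a point from camera to tool coordinates, whose origin is the TCP and whose axes are the tool frame's). Camera axes: x right, y down, z forward; pixel columns grow to the right and rows downward; lengths in m; the calibration is good to about 2 mm. A picture is of the moment at which its call begins: read the wrist's pose just before it. There is no depth.
- bot.sign_off(): hands the job in, once; it reports no verdict.
The state is a dict: "clock": time; "joint_positions": joint angles; "qvel": joint speeds; "tau": joint torques, N m; "ee_pos": TCP position; "tool_rot": TCP orientation; "wrist_force": force on the tool from outside, world axes, zero at the start; "moment": the same for the moment, N m; "width": opening from 0.0 (shut) to 1.0 (fully open).
Only numpy, scipy, OpenCV 4.12 (cv2) and the standard library are available. Lean on these libraries where they do the work, as an engineer would, in place of code of your own. Each camera call takes 0.05 s, during which the arm holds its last target. There are 200 camera calls.

## Working session

There is one attempt and no reset: what is moved stays moved. The work goes in short steps, Python scripts to look and compute and a tool call to move; the robot and the scene stay as the last step left them, time stands still between calls to the robot, and variables do not carry over. Pictures are saved under pics/ and viewed, about 8 in all and at most 12, crops included, and the job is handed in when it is done.

Besides the shell and the picture viewer there is one more tool, called after "Request:" in YAML: its name, and indented under it one key for each argument. servo_tool: Moves the arm, as the interface text tells. Its arguments: {"type":"object","properties":{"commands":{"type":"array","items":{"type":"number"}},"force":{"type":"number"}},"required":["commands"]}

```bash
mkdir -p pics; ls
cat > h.py <<'E'
import numpy as np, cv2
from workcell import bot
def snap(name,fn):
    s=bot.get_state(); im=bot.get_image(name)
    cv2.imwrite('pics/'+fn+'.png',im['frame'][:,:,::-1])
    np.save('pics/'+fn+'.npy',{'im':im,'s':s},allow_pickle=True); return im,s
def load(fn):
    d=np.load('pics/'+fn+'.npy',allow_pickle=True).item(); return d['im'],d['s']
def ray(im,s,px):
    K=np.array(im['camera_matrix'],float);D=np.array(im['dist_coeffs'],float)
    p=cv2.undistortPoints(np.array(px,float).reshape(-1,1,2),K,D).reshape(-1,2)
    d=np.c_[p,np.ones(len(p))]
    if 'rvec' in im:
        R=cv2.Rodrigues(np.array(im['rvec'],float))[0];t=np.array(im['tvec'],float).ravel()
        return -R.T@t, d@R
    T=np.array(im['T_tool_cam']);R=cv2.Rodrigues(np.array(s['tool_rot'],float))[0]
    return R@T[:3,3]+np.array(s['ee_pos']), d@(R@T[:3,:3]).T
def plane(im,s,px,z):
    o,d=ray(im,s,px); return o+d*((z-o[2])/d[:,2])[:,None]
def proj(im,s,P):
    P=np.array(P,float).reshape(-1,3)
    if 'rvec' in im: rv,tv=np.array(im['rvec'],float),np.array(im['tvec'],float)
    else:
        T=np.array(im['T_tool_cam']);R=cv2.Rodrigues(np.array(s['tool_rot'],float))[0]
        W=np.eye(4);W[:3,:3]=R;W[:3,3]=s['ee_pos'];C=np.linalg.inv(W@T);rv=cv2.Rodrigues(C[:3,:3])[0];tv=C[:3,3]
    return cv2.projectPoints(P,rv,tv,np.array(im['camera_matrix'],float),np.array(im['dist_coeffs'],float))[0].reshape(-1,2)
E
python3 - <<'E'
from h import *
a,s=snap('top','top0'); b,_=snap('scene','scene0')
print({k:np.round(v,3) for k,v in s.items()})
print(ray(a,s,[[280,210]]),ray(b,s,[[280,210]]))
E
```

```text
pics
{'clock': np.float64(0.0), 'joint_positions': array([-1.283,  0.213, -0.035,  1.323, -0.   ,  1.571]), 'qvel': array([ 0.001, -0.001, -0.001,  0.003, -0.003,  0.001]), 'tau': array([-5.0000e-03, -6.8616e+01,  4.8713e+01,  1.7000e-02,  0.0000e+00,
        0.0000e+00]), 'ee_pos': array([ 0.142, -0.479,  0.245]), 'tool_rot': array([ 2.067,  0.301, -2.068]), 'wrist_force': array([-0.021, -0.229,  0.267]), 'moment': array([-0.015, -0.013,  0.046]), 'width': np.float64(0.997)}
(array([0.32395748, 0.01557361, 1.30719843]), array([[ 0.18799955, -0.00871643, -0.98222115]])) (array([ 1.1772573 , -0.05931713,  0.85741608]), array([[-0.64479251,  0.0689426 , -0.76133127]]))
```

View pics/top0.png

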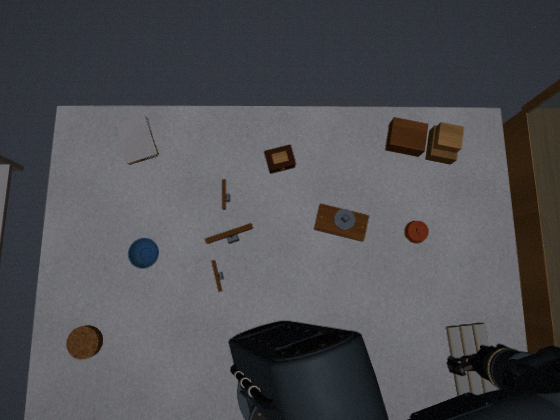

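View pics/scene0.png

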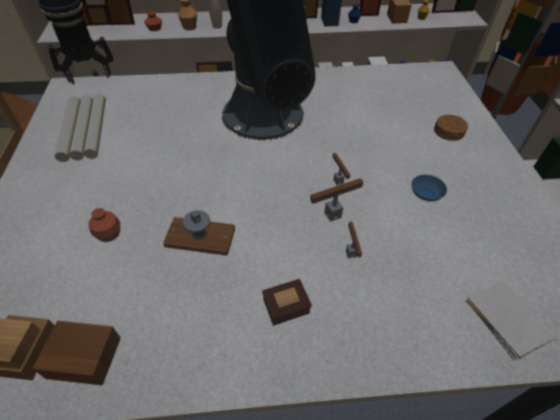

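Three T-bars in the top view: (225,195), (229,233) and (217,275). The middle one, about 47 px long against about 30, looks the largest. I'll measure all three and enlarge a crop.

Run:
```python
from h import *
a,s=load('top0'); f=a['frame']
hsv=cv2.cvtColor(f,cv2.COLOR_RGB2HSV)
m=((hsv[:,:,0]<20)&(hsv[:,:,1]>90)).astype(np.uint8)
n,l,st,c=cv2.connectedComponentsWithStats(m)
for i in range(1,n):
    x,y,w,h,A=st[i]
    if A<60 or not(190<x<400 and 130<y<300): continue
    pts=np.argwhere(l==i)[:,::-1].astype(np.float32)
    r=cv2.minAreaRect(pts); box=cv2.boxPoints(r)
    z=.112 if x<260 else .022
    P=plane(a,s,box,z); print(A,np.round(r[0],1),'ctr',np.round(plane(a,s,[r[0]],z)[0],4))
    e1,e2=P[1]-P[0],P[2]-P[1]
    for e in(e1,e2):print('  len',np.linalg.norm(e).round(4),'ang',np.degrees(np.arctan2(e[1],e[0])).round(1))
print('disc',plane(a,s,[[345,219]],.076), 'vase',plane(a,s,[[417,231]],.05),'box',plane(a,s,[[280,159]],.04))
A=f[165:305,190:440];cv2.imwrite('pics/crop0.png',cv2.resize(A,None,fx=3.2,fy=3.2,interpolation=2)[:,:,::-1])
```

```text
591 [279.7 158.4] ctr [0.7494 0.0044 0.022 ]
  len 0.0929 ang -75.2
  len 0.0805 ang -167.1
85 [223.5 193.5] ctr [0.6054 0.1808 0.112 ]
  len 0.0094 ang -90.1
  len 0.0928 ang -178.7
970 [341.3 221.8] ctr [ 0.5295 -0.1996  0.022 ]
  len 0.0889 ang -15.0
  len 0.1701 ang -104.4
253 [228.5 233. ] ctr [0.4814 0.1627 0.112 ]
  len 0.147 ang -71.4
  len 0.0167 ang -161.3
98 [216.2 275.6] ctr [0.3529 0.1969 0.112 ]
  len 0.0097 ang -77.6
  len 0.0904 ang -166.1
disc [[ 0.52995635 -0.20269309  0.076     ]] vase [[ 0.49400576 -0.44193718  0.05      ]] box [[0.74147154 0.00370714 0.04      ]]
```

View pics/crop0.png

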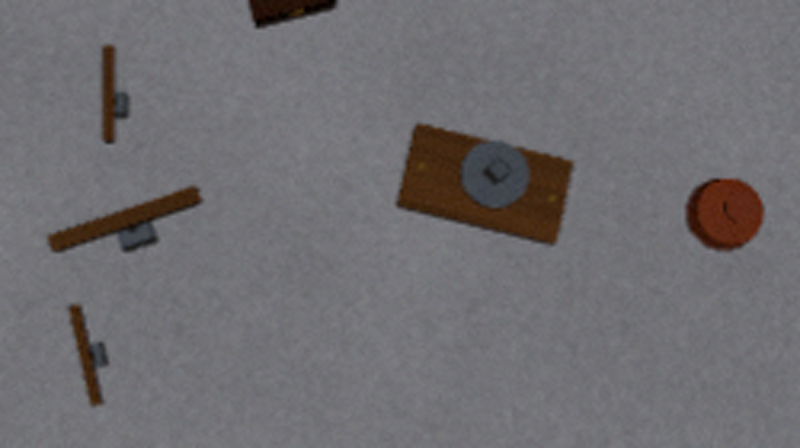

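The crop confirms it. The middle bar measures 147 x 17 mm at z=0.112, which matches the 150 x 16 mm large one, while the other two are about 92 x 9 mm. The disc is at (345,219), with the stub square visibly rotated. Next I'll look from above the stand on the way.

Run:
```python
from h import *
s=bot.get_state();R=cv2.Rodrigues(np.array(s['tool_rot']))[0];print(R.round(3))
im=bot.get_image('wrist');print(np.round(im['T_tool_cam'],3),np.round(im['camera_matrix'],0))
```

```text
[[-0.     0.284 -0.959]
 [ 0.001 -0.959 -0.284]
 [-1.    -0.001  0.   ]]
[[-0.    -0.269  0.963 -0.127]
 [ 1.     0.     0.     0.001]
 [-0.     0.963  0.269 -0.068]
 [ 0.     0.     0.     1.   ]] [[289.   0. 281.]
 [  0. 289. 207.]
 [  0.   0.   1.]]
```

Request:
servo_tool:
  commands: [0,0,0.09,39,28,0,-1,0,0,0.09,39,28,0,-1,0,0,0.09,39,28,0,-1,0,0,0.09,39,28,0,-1,0,0,0.09,39,28,0,-1,0,0,0.09,39,28,0,-1,0,0,0.09,39,28,0,-1,0,0,0.09,39,28,0,-1,0,0,0.09,39,28,0,-1,0,0,0.09,39,28,0,-1,0,0,0,0,0,0,-1,0,0,0,0,0,0,-1]

```text
clock: 1.35
ee_pos: [0.5323, -0.1986, 0.2446]
tool_rot: [1.484, 1.005, -1.485]
wrist_force: [-0.3, -1.0, -1.1]
width: 0.999
```

Run:
```python
from h import *
im,s=snap('wrist','w_stand')
R=cv2.Rodrigues(np.array(s['tool_rot']))[0];print(R.round(3),np.round(s['ee_pos'],4),s['clock'],np.round(s['joint_positions'],2))
print(proj(im,s,[[.5295,-.2,.102]]))
cv2.imwrite('pics/w_stand2.png',cv2.resize(im['frame'][80:380,100:500],None,fx=2,fy=2,interpolation=2)[:,:,::-1])
```

```text
[[-0.001  0.928 -0.372]
 [ 0.    -0.372 -0.928]
 [-1.    -0.001  0.   ]] [ 0.5323 -0.1986  0.2446] 1.35 [-0.36  0.36  0.16  1.37 -0.    1.6 ]
[[278.38530069 200.537223  ]]
```

View pics/w_stand2.png

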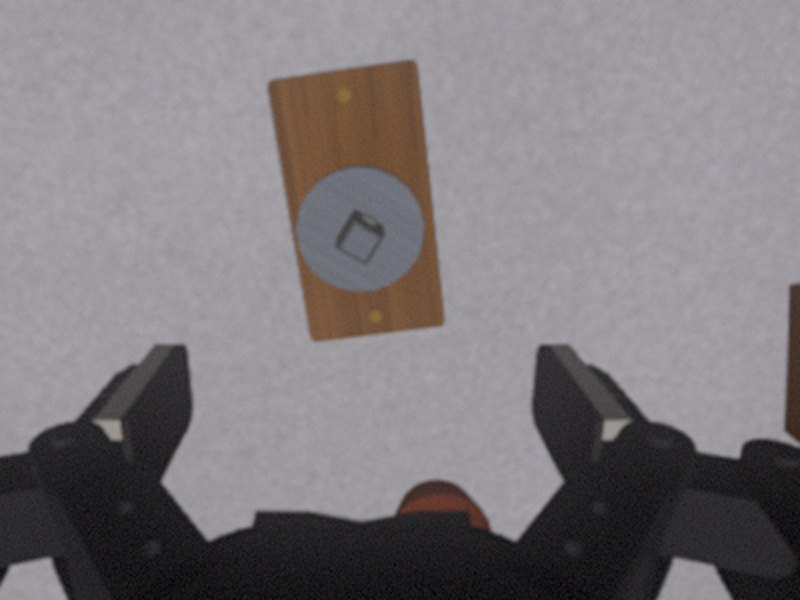

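The wrist view shows the disc centred near crop (360,229), with the stub's ball face pointing up and to the right at (372,218). That puts stub at about 56°, so the nearest square is +90°, about 34° CCW. I'll take a closer look at the yaw I'll use for inserting.

Request:
servo_tool:
  commands: [0,0,-0.118,-5,-5,-26,-1,0,0,-0.118,-5,-5,-26,-1,0,0,-0.118,-5,-5,-26,-1,0,0,-0.118,-5,-5,-26,-1,0,0,0,0,0,0,-1,0,0,0,0,0,0,-1,0,0,0,0,0,0,-1]

```text
clock: 2.1
ee_pos: [0.5125, -0.2199, 0.143]
tool_rot: [1.805, 0.675, -1.802]
wrist_force: [0.2, -1.1, 0.5]
width: 0.998
```

Run:
```python
from h import *
im,s=snap('wrist','w_stub')
print(np.round(s['ee_pos'],4),s['clock'])
p=proj(im,s,[[.53,-.201,.102],[.53,-.201,.076]]);print(p)
x,y=p[0].astype(int);x0,y0=x-80,max(y-60,0);print(x0,y0)
cv2.imwrite('pics/w_stub2.png',cv2.resize(im['frame'][y0:y0+120,x0:x0+160],None,fx=5,fy=5,interpolation=2)[:,:,::-1])
```

```text
[ 0.5125 -0.2199  0.143 ] 2.1
[[274.71690302 198.18010283]
 [275.38223488 189.07297984]]
194 138
```

View pics/w_stub2.png

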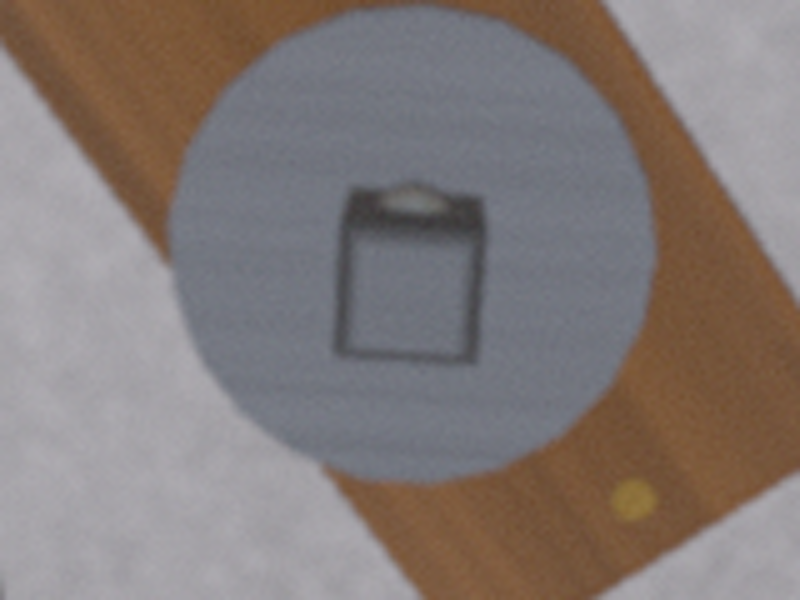

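The view shows the disc at crop centre about (413,245), and the stub's 12 mm top as the light square at about (350–470, 235–357), nearly square to the tool. I'll measure both now.

Run:
```python
from h import *
im,s=load('w_stub');f=im['frame'];hsv=cv2.cvtColor(f,cv2.COLOR_RGB2HSV)
b=f.astype(int); m=((b[:,:,2]-b[:,:,0])>5).astype(np.uint8)
m=cv2.morphologyEx(m,cv2.MORPH_OPEN,np.ones((3,3)))
n,l,st,c=cv2.connectedComponentsWithStats(m)
i=l[165,280];print(st[i],c[i])
cs=cv2.findContours((l==i).astype(np.uint8),0,1)[0];cc=max(cs,key=cv2.contourArea).reshape(-1,2)
P=plane(im,s,cc,.076);A=np.c_[2*P[:,:2],np.ones(len(P))];q=np.linalg.lstsq(A,(P[:,:2]**2).sum(1),rcond=None)[0]
print('disc c',q[:2].round(4),'r',np.sqrt(q[2]+q[0]**2+q[1]**2).round(4))
# stub: dark outline pixels in big upsample
g=cv2.resize(cv2.cvtColor(f,cv2.COLOR_RGB2GRAY)[160:225,250:300],None,fx=8,fy=8,interpolation=2)
t,th=cv2.threshold(g,0,255,cv2.THRESH_OTSU);print('otsu',t)
# inner light square
n,l,st,c=cv2.connectedComponentsWithStats(th)
for k in range(1,n):
    if 1000<st[k][4]<40000:
        pts=np.argwhere(l==k)[:,::-1].astype(np.float32);r=cv2.minAreaRect(pts)
        bx=(cv2.boxPoints(r)+.5)/8-.5+[250,160];W=plane(im,s,bx,.102)
        print(st[k],W.mean(0).round(4)); 
        for e in (W[1]-W[0],W[2]-W[1]):print('  ',np.linalg.norm(e).round(4),np.degrees(np.arctan2(e[1],e[0])).round(2))
# outer bottom edge of taper at z=.097 / outline
n,l,st,c=cv2.connectedComponentsWithStats(255-th)
k=1+np.argmax(st[1:,4]);pts=np.argwhere(l==k)[:,::-1].astype(np.float32);r=cv2.minAreaRect(pts);bx=(cv2.boxPoints(r)+.5)/8-.5+[250,160]
print('outline',bx.round(1));W=plane(im,s,bx,.097)
for e in (W[1]-W[0],W[2]-W[1]):print('  ',np.linalg.norm(e).round(4),np.degrees(np.arctan2(e[1],e[0])).round(2))
R=cv2.Rodrigues(np.array(s['tool_rot']))[0];print('jaw',np.degrees(np.arctan2(R[1,1],R[0,1])).round(2), 'axis',R[:,0].round(4))
# plinth brown edges
w,_=load('w_stand');ws=_;h=cv2.cvtColor(w['frame'],cv2.COLOR_RGB2HSV);m=((h[:,:,1]>60)|((w['frame'][:,:,2].astype(int)-w['frame'][:,:,0])>5)).astype(np.uint8)
m=cv2.morphologyEx(m,cv2.MORPH_OPEN,np.ones((3,3)));n,l,st,c=cv2.connectedComponentsWithStats(m);k=l[150,250+20];print(st[k])
r=cv2.minAreaRect(np.argwhere(l==k)[:,::-1].astype(np.float32));W=plane(w,ws,cv2.boxPoints(r),.022);print(W.mean(0).round(4))
for e in (W[1]-W[0],W[2]-W[1]):print('  ',np.linalg.norm(e).round(4),np.degrees(np.arctan2(e[1],e[0])).round(2))
```

```text
[ 229  140   95   93 6688] [275.72831938 186.54351077]
disc c [ 0.5305 -0.2009] r 0.0325
otsu 98.0
[ 172  126   86   37 2184] [ 0.5401 -0.1936  0.102 ]
   0.0026 32.0
   0.0063 -57.73
[  111   205   192   189 31637] [ 0.5308 -0.2008  0.102 ]
   0.0139 36.98
   0.0136 -52.33
outline [[259.6 209. ]
 [261.9 173. ]
 [291.8 174.9]
 [289.5 210.9]]
   0.0227 36.56
   0.0181 -52.55
jaw -48.87 axis [ 2.e-03 -8.e-04 -1.e+00]
[ 235  111   87  139 8892]
[ 0.5302 -0.2003  0.022 ]
   0.086 -14.61
   0.1653 -102.55
```

Request:
servo_tool:
  commands: [0,0,0.107,-3,10,40,-1,0,0,0.107,-3,35,40,-1,0,0,0.107,-3,35,0,-1,0,0,0.107,-3,38,0,-1,0,0,0.107,-3,38,0,-1,0,0,0.107,-3,38,0,-1,0,0,0.107,-3,38,0,-1,0,0,0.107,-3,38,0,-1,0,0,0.107,-3,38,0,-1,0,0,0.107,-3,38,0,-1,0,0,0.107,-1,37,-23,-1,0,0,0,0,0,0,-1,0,0,0,0,0,0,-1,0,0,0,0,0,0,-1]

```text
clock: 3.55
ee_pos: [0.4816, 0.1611, 0.1969]
tool_rot: [0.97, 1.343, -0.968]
wrist_force: [-0.2, 0.2, 0.1]
width: 0.999
```

```bash
cat > bar.py <<'E'
from h import *
import sys
im,s=load(sys.argv[1]);z=float(sys.argv[2]);f=im['frame'];h=cv2.cvtColor(f,cv2.COLOR_RGB2HSV)
m=((h[:,:,0]<20)&(h[:,:,1]>80)).astype(np.uint8);n,l,st,c=cv2.connectedComponentsWithStats(m)
for k in range(1,n):
    if st[k][4]<1500: continue
    r=cv2.minAreaRect(np.argwhere(l==k)[:,::-1].astype(np.float32));bx=cv2.boxPoints(r);W=plane(im,s,bx,z)
    print(st[k],bx.round(1).tolist(),W.mean(0).round(4))
    for e in (W[1]-W[0],W[2]-W[1]):print('  ',np.linalg.norm(e).round(4),np.degrees(np.arctan2(e[1],e[0])).round(2))
R=cv2.Rodrigues(np.array(s['tool_rot']))[0];print('jaw',np.degrees(np.arctan2(R[1,1],R[0,1])).round(2),np.round(s['ee_pos'],4),s['clock'])
E
python3 -c "
from h import *
snap('wrist','w_bar')"; python3 bar.py w_bar .112
```

```text
[ 272  115   21  182 3415] [[272.0, 115.0], [292.0, 115.0], [292.0, 296.0], [272.0, 296.0]] [0.4815 0.1636 0.112 ]
   0.0141 18.43
   0.1449 -70.97
jaw 18.42 [0.4816 0.1611 0.1969] 3.55
```

View pics/w_bar.png

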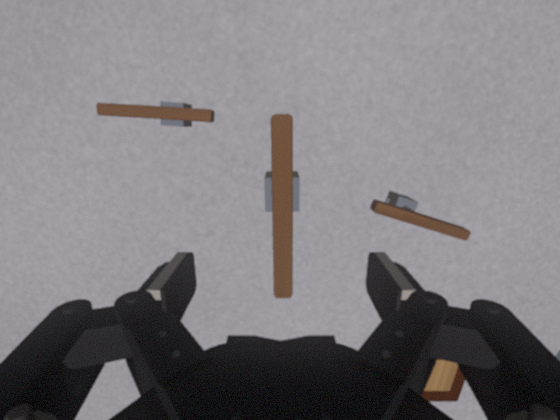

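The view shows the large bar vertical at columns 272–292, rows 115–297, with its socket centred at about (282,191). It is aligned with the tool and the small bars are clear of the fingers. I'll descend and grip.

Request:
servo_tool:
  commands: [0,0,0,0,2.5,-40,-1,0,0,0,0,0,-30,-1,0,0,0,0,0,-20,-1,0,0,0,0,0,-12,-1,0,0,0,0,0,0,-1,0,0,0,0,0,0,0.9,0,0,0,0,0,0,1,0,0,0,0,0,0,1,0,0,0,0,0,0,1,0,0,0,0,0,0,1,0,0,0,0,0,0,1,0,0,0,0,0,0,1,0,0,0,0,0,0,1,0,0,0,0,0,0,1]
  force: 80

```text
clock: 5.0
ee_pos: [0.4815, 0.1641, 0.0944]
tool_rot: [0.969, 1.344, -0.968]
wrist_force: [0.1, -0.1, 6.9]
width: 0.179
```

```bash
python3 -c "
from h import *
im,s=snap('wrist','w_grip');print(s['width'],s['wrist_force'])"; python3 bar.py w_grip .112
```

```text
0.17876662745514843 [ 0.12065952 -0.13874001  6.86441055]
[   0   97  164   27 3100] [[-0.800000011920929, 117.9000015258789], [0.0, 96.9000015258789], [163.5, 103.0999984741211], [162.6999969482422, 124.0999984741211]] [0.3862 0.2103 0.112 ]
   0.008 93.29
   0.064 14.73
[ 261  112   39  230 8429] [[261.0, 112.0], [299.0, 112.0], [299.0, 341.0], [261.0, 341.0]] [0.4737 0.1851 0.112 ]
   0.0138 18.46
   0.0999 -70.52
[ 426  247  134   57 2512] [[420.8999938964844, 265.0], [426.3999938964844, 245.6999969482422], [563.9000244140625, 285.0], [558.4000244140625, 304.20001220703125]] [0.5699 0.1985 0.112 ]
   0.0089 101.34
   0.0724 2.0
jaw 18.45 [0.4815 0.1641 0.0944] 5.0
```

Request:
servo_tool:
  commands: [0,0,0,0,0,20,1,0,0,0,0,0,38,1,0,0,0,0,0,40,1,0,0,0,0,0,38,1,0,0,-0.1035,4,-20,0,1,0,0,-0.1035,4,-32,0,1,0,0,-0.1035,4,-32,0,1,0,0,-0.1035,4,-32,0,1,0,0,-0.1035,4,-32,0,1,0,0,-0.1035,4,-32,0,1,0,0,-0.1035,4,-32,0,1,0,0,-0.1035,4,-32,0,1,0,0,-0.1035,4,-32,0,1,0,0,-0.1035,4,-32,0,1,0,0,-0.1035,5,-32,0,1,0,0,-0.1035,5,-25,0,1,0,0,0,0,0,0,1,0,0,0,0,0,0,1,0,0,0,0,0,0,1]

```text
clock: 6.95
ee_pos: [0.5309, -0.2004, 0.2297]
tool_rot: [1.846, 0.625, -1.847]
wrist_force: [-0.0, 0.4, -2.5]
width: 0.176
```

```bash
python3 - <<'E'
from h import *
im,s=snap('wrist','w_h');R=cv2.Rodrigues(np.array(s['tool_rot']))[0]
print('jaw',np.degrees(np.arctan2(R[1,1],R[0,1])).round(2),R[:,0].round(4),np.round(s['ee_pos'],4),s['width'],np.round(s['wrist_force'],2))
a,_=snap('scene','s_h');t,_=snap('top','t_h')
h=np.vstack([cv2.resize(a['frame'][170:270,140:260],None,fx=6,fy=6,interpolation=2)])
cv2.imwrite('pics/s_h2.png',h[:600,:,::-1])
w,ws=load('w_bar');print('socket in w_bar',plane(w,ws,[[282,172],[282,211]],.044).round(4))
mouth=np.array([s['ee_pos'][0],s['ee_pos'][1],s['ee_pos'][2]-.0944])
print('scene: mouth px',proj(a,s,mouth),'stubtop',proj(a,s,[.5311,-.2012,.102]))
E
python3 bar.py w_h .248;python3 bar.py t_h .247
```

```text
jaw -52.62 [-4.e-04  4.e-04 -1.e+00] [ 0.5309 -0.2004  0.2297] 0.17634311040675307 [-0.04  0.38 -2.53]
socket in w_bar [[0.4751 0.184  0.044 ]
 [0.4877 0.1464 0.044 ]]
scene: mouth px [[192.72855071 204.54278477]] stubtop [[194.48159638 213.56521639]]
[ 520   65   40  105 2036] [[520.0, 65.0], [559.0, 65.0], [559.0, 169.0], [520.0, 169.0]] [ 0.6483 -0.236   0.248 ]
   0.0158 -49.41
   0.0396 -129.71
[  208   106   142   237 12804] [[199.1999969482422, 125.0], [311.70001220703125, 90.9000015258789], [379.79998779296875, 315.6000061035156], [267.20001220703125, 349.70001220703125]] [ 0.5546 -0.1892  0.248 ]
   0.0425 -36.69
   0.0988 -123.06
jaw -52.62 [ 0.5309 -0.2004  0.2297] 6.95
[ 503   79   57  341 9237] [[503.0, 79.0], [559.0, 79.0], [559.0, 419.0], [503.0, 419.0]] [ 0.4533 -0.6949  0.247 ]
   0.1752 -89.02
   0.9614 172.28
jaw -52.62 [ 0.5311 -0.2002  0.23  ] 7.05
```

View pics/s_h2.png

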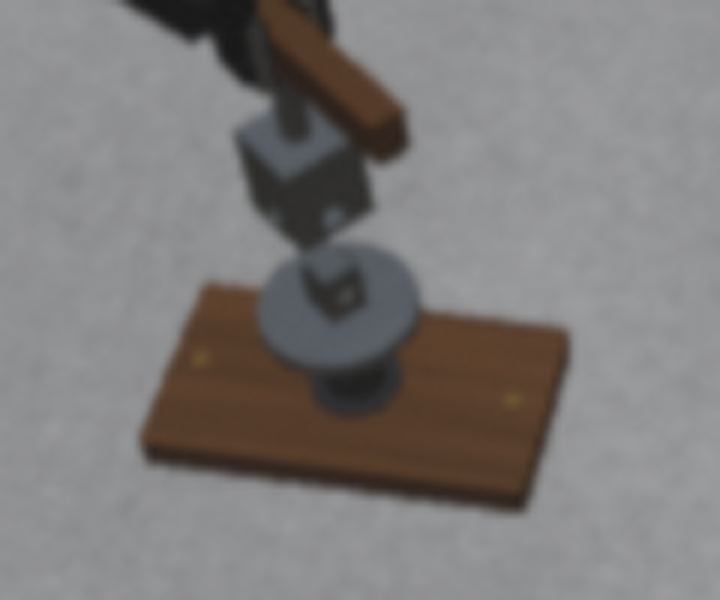

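The scene crop shows the socket mouth centred at about (320,211), directly above the stub top at (332,262). The measured offset between them matches the projected one within about 1 mm. I'll descend to just above the stub, then onto the lead-in.

Request:
servo_tool:
  commands: [0,0,0,0,-0.9,-15,1,0,0,0,0,0,-12,1,0,0,0,0,0,-4,1,0,0,0,0,0,-2,1,0,0,0,0,0,-2,1,0,0,0,0,0,-2,1,0,0,0,0,0,-2,1,0,0,0,0,0,0,1,0,0,0,0,0,0,1]

```text
clock: 8.0
ee_pos: [0.5312, -0.2019, 0.1911]
tool_rot: [1.847, 0.623, -1.847]
wrist_force: [-1.2, 2.1, 0.6]
width: 0.175
```

```bash
python3 -c "
from h import *
s=bot.get_state();print(np.round(s['ee_pos'],4),np.round(s['wrist_force'],2),np.round(s['moment'],3))"
```

```text
[ 0.5312 -0.2019  0.1911] [-1.23  2.1   0.61] [ 0.669  0.349 -0.007]
```

Contact on the lead-in with a small side force towards (-x,+y). I'll shift that way and carry on down.

Request:
servo_tool:
  commands: [0,0,0,-0.4,0.7,0,1,0,0,0,0,0,-2,1,0,0,0,0,0,-2,1,0,0,0,0,0,0,1]

```text
clock: 8.4
ee_pos: [0.5308, -0.2012, 0.1867]
tool_rot: [1.847, 0.623, -1.847]
wrist_force: [0.4, 2.7, 1.9]
width: 0.171
```

```bash
python3 -c "
from h import *
s=bot.get_state();print(np.round(s['ee_pos'],4),np.round(s['wrist_force'],2),np.round(s['moment'],3))"
```

```text
[ 0.5308 -0.2012  0.1867] [0.39 2.68 1.88] [ 0.779 -0.01  -0.061]
```

Request:
servo_tool:
  commands: [0,0,0,0.1,0.7,0,1,0,0,0,0,0,-1,1,0,0,0,0,0,-1,1,0,0,0,0,0,0,1]

```text
clock: 8.8
ee_pos: [0.5307, -0.2005, 0.1845]
tool_rot: [1.847, 0.624, -1.848]
wrist_force: [0.7, 0.2, -2.4]
width: 0.175
```

```bash
python3 -c "
from h import *
s=bot.get_state();print(np.round(s['ee_pos'],4),np.round(s['wrist_force'],2),np.round(s['moment'],3))"
```

```text
[ 0.5307 -0.2005  0.1845] [ 0.74  0.21 -2.4 ] [ 0.444 -0.243 -0.081]
```

The socket is on the stub with no side load. I'll push slowly now, watching the force.

Request:
servo_tool:
  commands: [0,0,0,0,0,-2,1,0,0,0,0,0,-2,1,0,0,0,0,0,-2,1,0,0,0,0,0,-2,1,0,0,0,0,0,-2,1,0,0,0,0,0,-2,1,0,0,0,0,0,0,1]

```text
clock: 9.5
ee_pos: [0.5311, -0.2004, 0.1729]
tool_rot: [1.848, 0.623, -1.846]
wrist_force: [2.6, 4.2, 4.1]
width: 0.176
```

```bash
python3 -c "
from h import *
s=bot.get_state();print(np.round(s['ee_pos'],4),np.round(s['wrist_force'],2),np.round(s['moment'],3))"
```

```text
[ 0.5311 -0.2004  0.1729] [2.58 4.24 4.15] [ 1.303 -0.923 -0.064]
```

Request:
servo_tool:
  commands: [0,0,0,0.4,0.6,-2,1,0,0,0,0,0,-2,1,0,0,0,0,0,-2,1,0,0,0,0,0,-2,1,0,0,0,0,0,0,1]

```text
clock: 10.0
ee_pos: [0.5314, -0.2, 0.165]
tool_rot: [1.847, 0.623, -1.846]
wrist_force: [1.1, 3.4, 6.1]
width: 0.176
```

```bash
python3 -c "
from h import *
s=bot.get_state();print(np.round(s['ee_pos'],4),np.round(s['wrist_force'],2),np.round(s['moment'],3))
a,_=snap('scene','s_p')
p=proj(a,s,[.531,-.2,.07])[0].astype(int)
cv2.imwrite('pics/s_p2.png',cv2.resize(a['frame'][p[1]-45:p[1]+35,p[0]-60:p[0]+60],None,fx=6,fy=6,interpolation=2)[:,:,::-1])
w,s=snap('wrist','w_p')"
```

```text
[ 0.5314 -0.2     0.165 ] [1.14 3.43 6.07] [ 0.942 -0.507 -0.011]
```

View pics/s_p2.png

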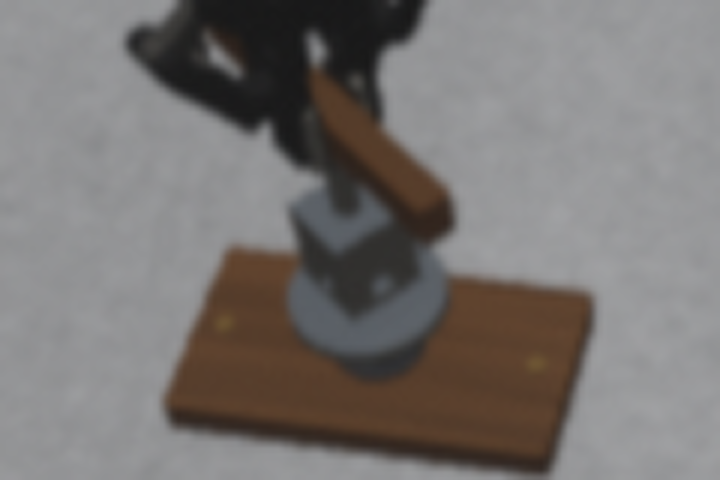

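The crop shows the socket around the stub, with the disc partly hidden behind it, but how far the pillar has sunk is unclear. I'll measure the disc's height in the scene view and any slip of the bar in the grip.

```bash
cat > chk.py <<'E'
from h import *
import sys
def grab(n,cols=(262,298)):
    im,s=load(n);f=im['frame'].astype(int);return im,s,f
for n in sys.argv[1].split(','):
    im,s,f=grab(n);sat=f[:,:,0]-f[:,:,2]
    m=(sat>25).astype(np.uint8)
    col=m[:,274:287].mean(1)>.5; rows=np.where(col)[0]; print(n,'bar rows',rows.min() if len(rows) else None, rows.max() if len(rows) else None, 'row100-130 sat',sat[100:124:2,280].tolist())
for n in sys.argv[2].split(','):
    im,s=load(n);f=im['frame'].astype(int)
    p=proj(im,s,[.5305,-.2009,.076])[0].astype(int)
    x0,y0=p[0]-25,p[1]-25
    sub=f[y0:y0+55,x0:x0+55];b=((sub[:,:,2]-sub[:,:,0]>4)&(sub.sum(2)>200)).astype(np.uint8)
    nn,l,st,c=cv2.connectedComponentsWithStats(b)
    k=1+np.argmax(st[1:,4]);ys,xs=np.where(l==k)
    # left and right extremes and bottom of disc
    print(n,'left',xs.min()+x0,ys[xs==xs.min()].mean()+y0,'right',xs.max()+x0,ys[xs==xs.max()].mean()+y0,'bottom',ys.max()+y0,'area',st[k][4])
    for z in (.076,.066,.056):
        th=np.linspace(0,6.28,200);q=proj(im,s,np.c_[.5305+.034*np.cos(th),-.2009+.034*np.sin(th),z+0*th]);i=q[:,0].argmin();j=q[:,0].argmax();print('   z',z,'left',q[i].round(1),'right',q[j].round(1),'bottom',q[:,1].max().round(1))
E
python3 chk.py w_grip,w_h,w_p s_h,s_p
```

```text
w_grip bar rows 112 340 row100-130 sat [-2, -2, -1, -2, -3, 1, 50, 59, 58, 56, 57, 58]
w_h bar rows 112 340 row100-130 sat [-3, -3, -1, 0, -2, 1, 52, 60, 59, 59, 59, 58]
w_p bar rows 112 340 row100-130 sat [-2, -2, -3, -3, -3, -2, 52, 61, 61, 64, 60, 64]
s_h left 184 220.71428571428572 right 209 218.0 bottom 230 area 373
   z 0.076 left [182.4 221.5] right [209.9 219.1] bottom 230.8
   z 0.066 left [183.1 224. ] right [210.3 221.6] bottom 233.3
   z 0.056 left [183.8 226.4] right [210.8 224. ] bottom 235.7
s_p left 185 225.5 right 209 222.0 bottom 234 area 218
   z 0.076 left [182.4 221.5] right [209.9 219.1] bottom 230.8
   z 0.066 left [183.1 224. ] right [210.3 221.6] bottom 233.3
   z 0.056 left [183.8 226.4] right [210.8 224. ] bottom 235.7
```

No slip (bar end row 112 throughout). The disc is about 4 px lower, which is roughly 17 mm, so the ball hasn't given way yet and the geometry agrees (pillar ≈ 0.182 − TCP z). I'll continue down.

Request:
servo_tool:
  commands: [0,0,0,0,0.4,-2,1,0,0,0,0,0,-2,1,0,0,0,0,0,-2,1,0,0,0,0,0,0,1,0,0,0,0,0,0,1]

```text
clock: 10.6
ee_pos: [0.5316, -0.1998, 0.1593]
tool_rot: [1.847, 0.622, -1.846]
wrist_force: [1.7, 2.7, 7.9]
width: 0.178
```

Request:
servo_tool:
  commands: [0,0,0,0,0,-2,1,0,0,0,0,0,-2,1,0,0,0,0,0,0,1,0,0,0,0,0,0,1]

```text
clock: 11.0
ee_pos: [0.5313, -0.1999, 0.1551]
tool_rot: [1.847, 0.622, -1.847]
wrist_force: [-0.5, 0.6, 7.1]
width: 0.174
```

```bash
python3 -c "
from h import *
snap('scene','s_q');snap('wrist','w_q')"; python3 chk.py w_q s_q
```

```text
w_q bar rows 112 340 row100-130 sat [-1, -2, -3, -1, -1, -2, 52, 63, 63, 62, 66, 59]
s_q left 185 225.5 right 209 222.5 bottom 234 area 170
   z 0.076 left [182.4 221.5] right [209.9 219.1] bottom 230.8
   z 0.066 left [183.1 224. ] right [210.3 221.6] bottom 233.3
   z 0.056 left [183.8 226.4] right [210.8 224. ] bottom 235.7
```

The disc is no lower than it was 10 mm earlier and the side force has gone, so the ball has clicked. I'll ease up to the rest height and refine the plinth angle.

Request:
servo_tool:
  commands: [0,0,0,0,0,3,1,0,0,0,0,0,3,1,0,0,0,0,0,3,1,0,0,0,0,0,3,1,0,0,0,0,0,2.5,1,0,0,0,0,0,0,1,0,0,0,0,0,0,1]

```text
clock: 11.8
ee_pos: [0.5311, -0.1996, 0.1693]
tool_rot: [1.847, 0.623, -1.847]
wrist_force: [-0.1, -1.2, 1.2]
width: 0.175
```

Run:
```python
from h import *
s=bot.get_state();print(np.round(s['ee_pos'],4),np.round(s['wrist_force'],2),np.round(s['moment'],3))
im,s=load('w_stand');f=im['frame'].astype(int);m=((f[:,:,0]-f[:,:,2])>15).astype(np.uint8)
n,l,st,c=cv2.connectedComponentsWithStats(m);k=l[130,270];print(st[k])
cs=max(cv2.findContours((l==k).astype(np.uint8),0,1)[0],key=cv2.contourArea).reshape(-1,2)
P=plane(im,s,cs,.022)[:,:2]-[.5302,-.2003]
a=np.radians(75.6);u=np.array([np.cos(a),np.sin(a)]);v=np.array([u[1],-u[0]])
A,B=P@u,P@v
for sg in(1,-1):
    q=(B*sg>.038)&(abs(A)<.078)&((A>.0)|(A<-.045))
    c=np.polyfit(A[q],B[q],1);print('long edge',sg,q.sum(),75.6-np.degrees(np.arctan(c[0])),'off',c[1].round(4))
    q=(A*sg>.078)&(abs(B)<.038);c=np.polyfit(B[q],A[q],1);print('short',sg,q.sum(),75.6+np.degrees(np.arctan(c[0])),c[1].round(4))
```

```text
[ 0.5311 -0.1996  0.1693] [-0.1  -1.19  1.19] [-0.244 -0.093  0.07 ]
[ 234  110   88  141 6433]
long edge 1 89 75.92404763270683 off 0.0438
short 1 64 75.93955083820359 0.0827
long edge -1 88 75.88694605668685 off -0.043
short -1 57 76.06701927676666 -0.0832
```

Request:
servo_tool:
  commands: [0,0,0.0672,0,-0.3,0,1,0,0,0.0672,0,0,0,1,0,0,0.0672,0,0,0,1,0,0,0.0672,0,0,0,1,0,0,0.0672,0,0,0,1,0,0,0.0672,0,0,0,1,0,0,0.0672,0,0,0,1,0,0,0.0672,0,0,0,1,0,0,0.0672,0,0,0,1,0,0,0.0672,0,0,0,1,0,0,0,0,0,0,1,0,0,0,0,0,0,1]

```text
clock: 13.0
ee_pos: [0.5308, -0.1996, 0.1691]
tool_rot: [1.391, 1.081, -1.391]
wrist_force: [-2.2, 1.6, 0.9]
width: 0.172
```

```bash
python3 - <<'E'
from h import *
s=bot.get_state();R=cv2.Rodrigues(np.array(s['tool_rot']))[0]
print('bar y',90+np.degrees(np.arctan2(R[1,1],R[0,1])),np.round(s['ee_pos'],4),np.round(s['wrist_force'],2),np.round(s['moment'],3))
snap('wrist','w_t')
E
python3 chk.py w_t s_q | head -1
```

```text
bar y 75.68099282703609 [ 0.5308 -0.1996  0.1691] [-2.18  1.62  0.93] [0.496 0.679 0.076]
w_t bar rows 109 340 row100-130 sat [-2, -3, -3, -3, 2, 53, 54, 59, 60, 65, 68, 62]
```

Request:
servo_tool:
  commands: [0,0,0.004,-0.4,0.3,0,1,0,0,0,0,0,0,1,0,0,0,0,0,0,0.4,0,0,0,0,0,0,0.2,0,0,0,0,0,0,-0.2,0,0,0,0,0,0,-0.4,0,0,0,0,0,0,-0.4,0,0,0,0,0,10,-0.4,0,0,0,0,0,20,-0.6,0,0,0,0,0,30,-0.6,0,0,0,0,0,40,-0.6,0,0,0,0,0,0,-0.6,0,0,0,0,0,0,-0.6]
  force: 20

```text
clock: 14.35
ee_pos: [0.5313, -0.1997, 0.2708]
tool_rot: [1.387, 1.082, -1.385]
wrist_force: [0.6, 0.8, -1.4]
width: 0.795
```

```bash
python3 -c "
from h import *
snap('wrist','w_e');a,s=snap('scene','s_e');print(s['wrist_force'])
p=proj(a,s,[.531,-.2,.09])[0].astype(int)
x=cv2.resize(a['frame'][p[1]-45:p[1]+45,p[0]-60:p[0]+60],(560,420),interpolation=2)
w=load('w_e')[0]['frame'];cv2.imwrite('pics/e.png',np.hstack([x,w])[:,:,::-1][::1,::1] if 0 else cv2.resize(np.hstack([x,w]),(800,300))[:,:,::-1])"
python3 bar.py w_e .188; python3 chk.py w_e s_e | tail -4
```

```text
[ 0.17721349 -0.66873633  0.03894329]
[ 246  114   68  187 7528] [[246.0, 114.0], [313.0, 114.0], [313.0, 300.0], [246.0, 300.0]] [ 0.5311 -0.1983  0.188 ]
   0.0467 -13.98
   0.1482 -102.23
[ 464  239   96  129 7424] [[459.79998779296875, 361.8999938964844], [466.8999938964844, 235.39999389648438], [560.7999877929688, 240.6999969482422], [553.7000122070312, 367.20001220703125]] [ 0.71   -0.3307  0.188 ]
   0.1282 84.44
   0.0851 -17.81
jaw -13.98 [ 0.5313 -0.1997  0.2708] 14.35
s_e left 184 221.5 right 209 218.0 bottom 230 area 186
   z 0.076 left [182.4 221.5] right [209.9 219.1] bottom 230.8
   z 0.066 left [183.1 224. ] right [210.3 221.6] bottom 233.3
   z 0.056 left [183.8 226.4] right [210.8 224. ] bottom 235.7
```

View pics/e.png

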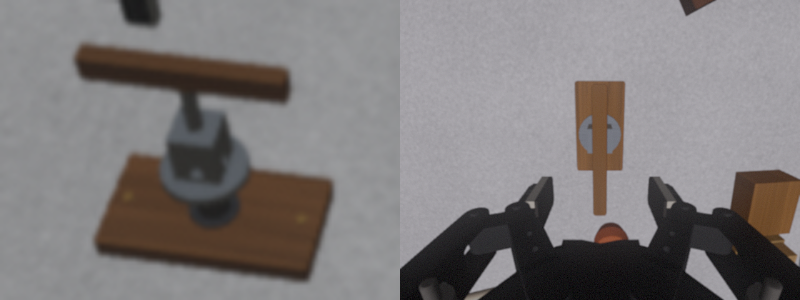

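The view shows the disc back up at rest, the socket sitting on it, and the crossbar running along the plinth. One numeric check of its angle and seating height follows.

Run:
```python
from h import *
im,s=load('w_e');f=im['frame'].astype(int);m=(f[:,:,0]-f[:,:,2])>20
def edge(rows,c0,z,lo,hi):
    L=[];Rr=[]
    for r in rows:
        c=np.where(m[r,lo:hi])[0]
        if len(c): L.append((c.min()+lo,r));Rr.append((c.max()+lo,r))
    for n,q in(('L',L),('R',Rr)):
        P=plane(im,s,q,z);vx,vy,_,_=cv2.fitLine(P[:,:2].astype(np.float32),cv2.DIST_HUBER,0,1e-4,1e-4).ravel();print(n,len(q),np.degrees(np.arctan2(vy,vx)).round(2)%180,P[:,:2].mean(0).round(4))
print('bar');edge(list(range(175,205))+list(range(245,296)),0,.188,262,300)
print('plinth');edge(range(118,160),0,.022,230,330)
a,_=load('scene0');b,sb=load('s_e')
d=(np.abs(b['frame'].astype(int)-a['frame']).max(2)>25).astype(np.uint8)
u=np.array([np.cos(np.radians(75.9)),np.sin(np.radians(75.9))]);c=np.array([.5305,-.2005])
for zt in(.188,.2):
    q=[[*(c+k*.075*u+j*.008*np.array([u[1],-u[0]])),z] for k in(1,-1) for j in(1,-1) for z in(zt,zt-.024)]
    print(zt,proj(b,sb,q).round(1).tolist())
n,l,st,cc=cv2.connectedComponentsWithStats(((b['frame'][:,:,0].astype(int)-b['frame'][:,:,2])>15).astype(np.uint8))
for k in range(1,n):
    if st[k][4]>60 and 140<cc[k][0]<250 and 150<cc[k][1]<240:
        print(st[k],cc[k]);print(cv2.boxPoints(cv2.minAreaRect(np.argwhere(l==k)[:,::-1].astype(np.float32))).round(1).tolist())
```

```text
bar
L 81 76.52 [ 0.5188 -0.2175]
R 81 75.82 [ 0.5326 -0.221 ]
plinth
L 42 76.39 [ 0.5012 -0.139 ]
R 42 75.69 [ 0.585  -0.1599]
0.188 [[220.1, 195.7], [221.2, 202.7], [221.9, 190.6], [222.9, 197.7], [156.5, 187.9], [158.8, 195.0], [158.9, 183.0], [161.1, 190.1]]
0.2 [[219.6, 192.1], [220.7, 199.3], [221.3, 187.0], [222.4, 194.2], [155.3, 184.3], [157.6, 191.5], [157.7, 179.4], [160.0, 186.6]]
[157 184  65  17 591] [189.57191201 191.8714044 ]
[[156.39999389648438, 193.1999969482422], [157.5, 183.39999389648438], [221.1999969482422, 190.89999389648438], [220.10000610351562, 200.6999969482422]]
[ 163  217   72   37 1535] [200.04820847 236.80456026]
[[162.60000610351562, 245.10000610351562], [166.5, 215.39999389648438], [234.39999389648438, 224.3000030517578], [230.39999389648438, 254.0]]
```

```bash
python3 -c "
from workcell import bot
print(bot.sign_off())"
```

```text
the job is handed in; nothing more can be done
None
```

The large T-bar is clicked onto the stub and seated on the disc. The crossbar runs along the plinth, and the job is handed in with the gripper released about 10 cm above it. It took about 14.5 s of the 59 s.

**How it went:** I gripped the largest of the three T-bars and set it over the stub. I nudged it sideways about 1 mm each time the wrist force showed contact. The ball gave way with the pillar an estimated 23–27 mm down, well short of the 44 mm stop. I then eased up to rest height and turned the bar about 38.5° counter-clockwise.

**Last checks:**
- **Angle:** the crossbar measures 76.2° and the plinth's length 76.0°, so they agree to about 0.2°.
- **Seating:** the disc is back at its unpushed height. The crossbar's outline in the scene view fits a fully home socket (top at 188 mm), not one stopped 12 mm higher on the ball.
- **Bystanders:** I did not measure the box, bowl and vase again at the end. All moves stayed clear of them.

**One disagreement:** while pushing, the wrist force read 2–3 N lower than the spring figures predict. I relied on the pillar's travel from the arm position and on the camera views for the click.

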